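# Set and lock the width stop of an angled plate stand

## Task

Set the angled stand for the next plate: nudge its stiff width stop to the left until its left face is level with the tip of the brass pointer, within 3 mm and never more than 5 mm past it. Then lock it with the black wing knob, whose thread is not engaged: turn the knob back (counter-clockwise) until it drops with a click into its thread start, then turn it forward (clockwise) until it is fully home, and let go. Leave the stop at the pointer and the glassware and other things on the bench where they stand.

Things in the scene. Friction and masses are not known exactly. Their poses are not given: they have to be found in the camera images.
- stand: Angled aluminium stand, fixed to the bench, 260 mm wide along y. Origin: centre of its foot on the bench. z is up; x runs level from its low front edge to its high back edge (roughly away from the robot); y to the left. Its back edge is 115 mm high.
- deck: The stand's sloping deck, a plate 160 x 260 mm. Origin: centre of its upper face, 75 mm above the stand's origin. x: up the slope (32 degrees from level); y: left, as the stand's; z: out of the deck, leaning 32 degrees from vertical towards the stand's front. A 12 mm high lip runs along the low front edge. Deck x, y, z in mm are used below.
- stop_face (a point): On the width stop, low front corner of its left (+y) face: this comes level with the pointer. At deck x -40, z 8. The stop is an upright dark steel plate, 12 mm thick along y (right face 12 mm to -y of here), deck x -40 to 40, z 4 to 50. It rides on a flat bar (deck x 23 to 37, z 4 to 16) that runs to -y through the clamp block under the knob. It moves only along deck y.
- stop (a joint): Slide of the width stop in m, 0 to 0.085, growing towards +y (left). Stiff, about 6 N of dry friction; it stays where it is left. Starts between 0 and 0.012, always short of (to the right of) the pointer.
- pointer: Small brass pointer clip fixed on the deck's front lip; its place along the lip varies. Origin: the tip of its point, at deck x -47, z 9, so 7 mm in front of the stop's front edge as the stop passes. Its axes are parallel to the stand's. The clip's block is 16 mm wide.
- collar: Brass collar of the wing knob, fixed on a 60 x 56 mm clamp block on the deck; 50 mm across. Origin: on the knob's axis in the deck's face, at deck x 30, y -85; axes as the deck's. Its flat top is at z 39. It has one gap, the thread start, through which the knob's lug can fall.
- wing_grip (a point): On the black wing knob, above the collar: the point on the knob's axis at mid-wing. z: the knob's axis, out of the deck; x: along the wing; y: across it. The wing is a flat bar 56 mm long, 12 mm thick and 30 mm high (15 mm above and below this point; a steel cap stands 2 mm above). This point is at deck z 70 at the start, 61 after the click, 57 when home.
- wing (a joint): Turn of the wing knob, rad, growing clockwise seen from above it (forward); stops at -0.15 and 1.30. The wing lies along deck y at 0.6. Starts at 0.55 to 1.05 with its lug on top of the collar, where turning forward engages nothing. Turned back to between -0.15 and 0.10 it drops 9 mm (the click); then forward it runs down 4 mm more to the stop at 1.30. Takes under 0.1 N m.
- wing_sink (a joint): How far the wing knob has sunk along its axis, m: 0 on top of the collar, 0.009 at the thread start, 0.013 fully home. A spring draws it down with about 7 N. A firm grip on the wing holds it up: turn it with the fingers loosely either side of the wing, or ease the grip, so that it can drop and follow the thread.
- flask_big: Bystander, loose: conical glass flask with a white stopper, base 76 mm across, 140 mm tall, beside the stand's right (-y) end. Origin: on its underside.
- flask_small: Bystander, loose: conical glass flask with a white stopper, base 60 mm across, 116 mm tall, behind the stand's left end. Origin: on its underside.
- dishes: Bystander, loose: pile of three clear round dishes, 94 mm across, 45 mm tall, in front of the stand's left half. Origin: on its underside.
- plate: Bystander, loose: white multi-well plate 127 x 85 x 28 mm, flat on the bench behind the stand. Origin: on its underside.
- jar: Bystander, loose: amber jar, 48 mm across, 75 mm tall, beside the stand's left end. Origin: on its underside.
- spatula: Bystander, loose: 160 mm flat-bladed steel spatula lying flat in front of the stand's right half. Origin: on its underside.
- tube_rack: Bystander, loose: green rack 160 x 64 mm with ten corked tubes, about 145 mm tall, behind the stand's right end. Origin: on its underside.

How it is judged:
On the way, in this order (a step that is already met when the one before it is completed fails the run):
1. the stop's left face is level with the pointer's tip, within 3 mm (y of stop_face in the frame of pointer between -0.003 and 0.003 m), for 0.2 s.
2. the wing knob, turned back, has dropped into its thread start (sunk at least 7.5 mm, turn under 0.25 rad) (value of joint wing_sink above 0.0075 m and value of joint wing below 0.25 rad), for 0.1 s.
3. the wing knob is turned forward, fully home (value of joint wing above 1.15 rad and value of joint wing_sink above 0.0115 m), for 0.1 s.
At the end, for the whole second after the job is handed in: The stop's left face is within 3 mm of the pointer's tip along the slide and at rest, and the wing knob is home: turned to more than 1.15 rad and sunk more than 11.5 mm (all of step 1 and all of step 3 and velocity of joint stop between -0.005 and 0.005 m/s); the robot touches nothing.
It fails at once if the stop is pushed more than 5 mm past the pointer (y of stop_face in the frame of pointer above 0.005 m).
It fails at once if a bystander on the bench is shifted by more than 20 mm or tipped over (distance of any of flask_big, flask_small, dishes, plate, jar, spatula, tube_rack from where it was at the start of the episode above 0.02 m or angle between any of flask_big, flask_small, dishes, plate, jar, spatula, tube_rack's own z axis and vertical above 0.5 rad).
It also fails if it takes over 51 s, if anything falls off the work surface, if the arm or the gripper's body presses on something with over 40 N, if the wrist force passes 120 N, or if a joint passes its speed limit or range.

## Robot

A 6-joint arm with a two-finger parallel gripper is mounted at the origin on the work surface. World frame = base frame: x ahead of the robot, y to its left, z up, the work surface at z = 0. Lengths are in m, angles in rad, forces in N, time in s.
With the tool pointing down it reaches from about 0.35 to 0.975 m from the base axis. Payload 4.9 kg.
Tool frame: the origin (TCP) lies midway between the tips of the shut fingers; the grasp point (between the pads) lies ctrl.tcp_to_grasp behind it (ctrl.tcp_to_grasp is the distance from the TCP to the grasp point, in m); z points along the fingers, y is the direction in which the jaws open and shut (so a half turn about z gives the same grasp; the last joint's range is limited). The gripper opens to 85 mm and grips with 20 to 120 N. Pads are 22 mm wide; open, the fingers measure 114 mm over their backs; the gripper's body (76 mm by 85 mm) begins 54 mm behind the grasp point. The pads swing forward as they close: fully open they stand 13 mm farther back than shut.
Start: joints at [-1.315, 0.053, 1.613, -0, 1.476, -0.119], TCP at [0.229, -0.582, 0.231] pointing down, gripper open.
Joint ranges: [-3.01, 3.01], [-1.01, 2.22], [0.06, 2.58], [-1.02, 4.17], [0.09, 2.62], [-3.14, 3.14]. Speed limits (rad/s): [2.57, 2.57, 3.14, 3.14, 3.14, 3.14].

## Interface

Orientations are given as a rotation vector (axis times angle).
In Python, from station import ctrl, get_image, calibration, finish_job, models gives the robot as it stands.
- The arm moves only by the shell command python3 -m creep 'ROWS' [FORCE]. ROWS is JSON, a list of rows, each a list of 7 numbers: the opening, from 0 (shut) to 1 (fully open), then the shift along the tool's x, y, z in m, then the turn, a rotation vector about the tool's x, y, z in degrees. A call has 1 to 20 rows; each row shifts and turns the commanded pose from where the row before left it, along the tool's axes as they then stand; what a row does not reach is not made up. A row lasts 1/10 s, in which the tool goes at most 50 mm and 8.59 degrees, less where a joint would pass 70% of its speed; a pose out of reach is approached as far as the arm can. A call with a gripper value outside its range is refused whole. The fingers move at their own pace and stop on an object; FORCE is the grip in N (left out, the last holds). Time passes only in rows, so rows that do not move let the fingers close. It gives the time, the measured TCP pose, the force and the opening at its end, in the units of the state.
- ctrl.get_obs(): the state, without advancing time (a new reading comes with each control period).
- get_image(name): name is "scene" or "top" or "wrist"; returns the picture (420x560x3 uint8, red, green, blue); there is no depth.
- calibration(name): a dict with "mtx" (3x3 intrinsics, pixels), "k1" (the pictures are not rectified: a ray, as slopes to the right and down, at radius r is drawn at 1 + k1 r^2 times it, then the intrinsics apply), "R" (3x3) and "t" (3): a world point X has camera coordinates R X + t. Camera axes: x right, y down, z forward; pixel columns grow to the right and rows downward; lengths in m; the calibration is good to about 2 mm. A picture is of the moment at which its call begins: read the wrist's pose just before it. calibration takes no time and is no camera call; for the wrist camera it gives the pose at the moment of the call.
- finish_job(): hands the job in, once; it reports no verdict.
Trained networks look in the newest picture that a camera, given by its name, has taken for a name from the list of things; names that differ only in an ending like _2 or _b are one class to them, and where a whole thing is asked for, a point or a joint stands for the part that bears it (a point fixed in the world has none). Each returns a list of dicts, best first, with "conf" (0 to 1); they miss things now and then, are a little off and sometimes report something else, mostly with a low value. They report only what shows in the picture. A call takes as long as a camera call.
- models.search_frame(camera, name): "extent" ([left, top, right, bottom] in pixels, round what is visible of it).
The state is a dict: "t": time; "q": joint angles; "dq": joint speeds; "effort": joint torques, N m; "tool_pos": TCP position; "tool_rot": TCP orientation; "contact_force": force on the tool from outside, world axes, zero at the start; "wrist_torque": the same for the moment, N m; "opening": finger opening in m.
Only numpy, scipy, OpenCV 4.12 (cv2) and the standard library are available. Lean on these libraries where they do the work, as an engineer would, in place of code of your own. Each camera call takes 0.05 s, during which the arm holds its last target. There are 200 camera calls.

## Working session

There is one attempt and no reset: what is moved stays moved. The work goes in short steps, Python scripts to look and compute and a shell command to move; the robot and the scene stay as the last step left them, time stands still between calls to the robot, and variables do not carry over. Pictures are saved under pics/ and viewed, about 8 in all and at most 12, crops included, and the job is handed in when it is done.

```bash
ls; mkdir -p pics; python3 - <<'E'
from station import ctrl,get_image,calibration,models
import cv2,numpy as np
o=ctrl.get_obs(); print({k:np.round(v,3) for k,v in o.items()}, ctrl.tcp_to_grasp)
for c in ["scene","top"]:
    im=get_image(c); cv2.imwrite(f"pics/{c}0.png",im[:,:,::-1])
    k=calibration(c); print(c,np.round(k["mtx"],1).tolist(),k["k1"],np.round(k["R"],3).tolist(),np.round(k["t"],3).tolist())
    for n in ["stand","deck","pointer","collar","wing_grip","stop_face","flask_big","tube_rack","dishes"]:
        print(n,[(np.round(d["extent"]).tolist(),round(d["conf"],2)) for d in models.search_frame(c,n)[:2]])
print(ctrl.get_obs()["t"])
E
```

```text
pics
{'t': np.float64(0.0), 'q': array([-1.315,  0.053,  1.614, -0.   ,  1.476, -0.119]), 'dq': array([ 0.001,  0.   ,  0.003,  0.001, -0.001, -0.   ]), 'effort': array([ 2.0000e-03, -3.9368e+01, -3.7017e+01,  0.0000e+00,  7.0000e-03,
       -0.0000e+00]), 'tool_pos': array([ 0.229, -0.581,  0.23 ]), 'tool_rot': array([-3.085, -0.585,  0.   ]), 'contact_force': array([-0.333,  0.724, -0.038]), 'wrist_torque': array([-0.01 , -0.003, -0.016]), 'opening': np.float64(0.085)} 0.0187
scene [[413.7, 0.0, 279.9], [0.0, 413.7, 204.7], [0.0, 0.0, 1.0]] 0.01994800127829013 [[-0.626, 0.78, 0.007], [0.644, 0.522, -0.56], [-0.44, -0.346, -0.829]] [0.385, -0.324, 1.107]
stand []
deck [([185.0, 140.0, 332.0, 270.0], 0.88), ([109.0, 135.0, 189.0, 231.0], 0.53)]
pointer [([317.0, 180.0, 364.0, 229.0], 0.72), ([302.0, 217.0, 318.0, 231.0], 0.53)]
collar [([208.0, 160.0, 236.0, 183.0], 0.61)]
wing_grip [([217.0, 141.0, 240.0, 174.0], 0.82)]
stop_face [([188.0, 161.0, 292.0, 223.0], 0.6)]
flask_big [([155.0, 115.0, 190.0, 174.0], 0.65)]
tube_rack [([111.0, 134.0, 190.0, 235.0], 0.94)]
dishes [([318.0, 182.0, 364.0, 228.0], 0.78)]
top [[391.3, 0.0, 278.3], [0.0, 391.3, 206.3], [0.0, 0.0, 1.0]] 0.020251715070456852 [[0.023, -0.999, 0.047], [-0.997, -0.026, -0.074], [0.076, -0.046, -0.996]] [-0.036, 0.599, 0.749]
stand [([220.0, 142.0, 393.0, 241.0], 0.75)]
deck [([223.0, 139.0, 394.0, 240.0], 0.56)]
pointer [([249.0, 213.0, 254.0, 229.0], 0.62), ([402.0, 187.0, 462.0, 225.0], 0.33)]
collar [([335.0, 176.0, 362.0, 197.0], 0.63), ([358.0, 125.0, 463.0, 182.0], 0.29)]
wing_grip [([336.0, 186.0, 369.0, 207.0], 0.65), ([247.0, 92.0, 317.0, 150.0], 0.28)]
stop_face [([272.0, 169.0, 392.0, 220.0], 0.88)]
flask_big [([402.0, 188.0, 460.0, 223.0], 0.93), ([220.0, 140.0, 392.0, 239.0], 0.46)]
tube_rack []
dishes [([214.0, 242.0, 264.0, 292.0], 0.83)]
1.0
```

```bash
python3 - <<'E'
import cv2
t=cv2.imread("pics/top0.png")[85:295,200:480]; cv2.imwrite("pics/top0c.png",cv2.resize(t,(784,588),interpolation=cv2.INTER_CUBIC))
s=cv2.imread("pics/scene0.png")[100:295,105:365]; cv2.imwrite("pics/scene0c.png",cv2.resize(s,(780,585),interpolation=cv2.INTER_CUBIC))
E
```

```text
(no output)
```

View pics/top0c.png

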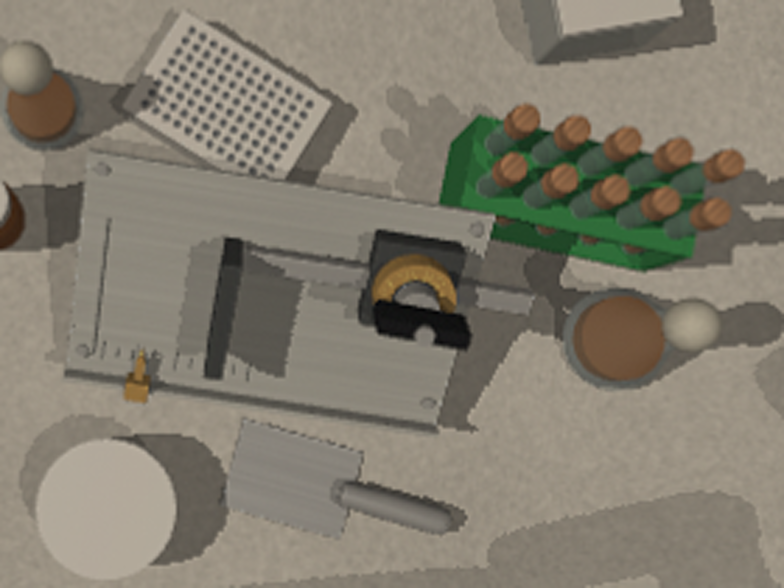

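View pics/scene0c.png

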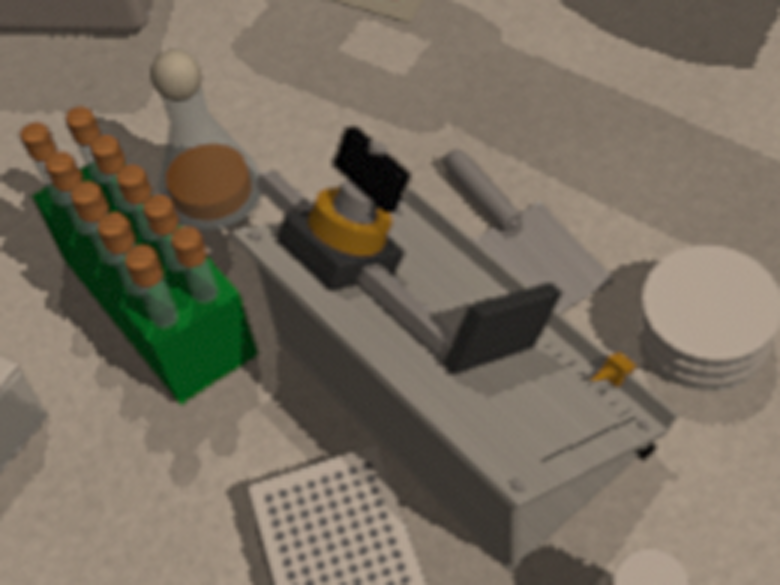

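```bash
cat > h.py <<'E'
import numpy as np, json
from scipy.spatial.transform import Rotation as Ro
A=np.radians(32)
def proj(k,X):
    c=np.asarray(X)@np.array(k["R"]).T+np.array(k["t"]); s=c[...,:2]/c[...,2:]
    s=s*(1+k["k1"]*(s**2).sum(-1,keepdims=True)); m=np.array(k["mtx"])
    return s@m[:2,:2].T+m[:2,2]
def deckR(yaw): return Ro.from_euler("zy",[yaw,-A]).as_matrix()
def d2w(P,p):  # P=(x,y,yaw) of stand, p deck m
    return np.array([P[0],P[1],.075])+np.asarray(p)@deckR(P[2]).T
def load(): return json.load(open("pose.json"))
E
cat > fit.py <<'E'
from h import *
from station import calibration
from scipy.optimize import least_squares
T=lambda u,v:(u/2.8+200,v/2.8+85); S=lambda u,v:(u/3+105,v/3+100)
# cam, deck mm (callable of s,p), pixel, weight
F=[("top",lambda s,p:(80,130,0),T(90,151)),("top",lambda s,p:(80,-130,0),T(495,215)),("top",lambda s,p:(-80,130,8),T(65,374)),
("top",lambda s,p:(-80,-130,8),T(440,430)),("top",lambda s,p:(30,-85,39),T(414,298)),("top",lambda s,p:(-47,p,9),T(141,352)),
("top",lambda s,p:(-40,s,50),T(205,376)),("top",lambda s,p:(40,s,50),T(225,239)),("top",lambda s,p:(40,s-12,50),T(243,241)),
("scene",lambda s,p:(80,130,0),S(512,507)),("scene",lambda s,p:(80,-130,0),S(238,232)),("scene",lambda s,p:(-80,130,10),S(672,418)),
("scene",lambda s,p:(30,-85,39),S(350,217)),("scene",lambda s,p:(-47,p,9),S(596,379)),("scene",lambda s,p:(-40,s,50),S(558,288)),("scene",lambda s,p:(-40,s,4),S(549,326)),("scene",lambda s,p:(40,s,50),S(465,322))]
K={c:calibration(c) for c in("top","scene")}
pr=lambda v:np.array([proj(K[c],d2w(v[:3],np.array(f(v[3]*1000,v[4]*1000))/1000)) for c,f,_ in F])
px=np.array([u for *_,u in F])
r=least_squares(lambda v:(pr(v)-px).ravel(),[.6,-.1,0,0,.08],loss="soft_l1")
print(np.round(r.x,4)); print(np.round(pr(r.x)-px,1).tolist())
json.dump(r.x.tolist(),open("pose.json","w"))
# wing ends, top face z 85 in the top view
m=K["top"]
for th in(0.55,.65,.75,.85,.95,1.05):
    a=np.pi/2-(th-.6) # wing direction in deck, clockwise growing
    e=[d2w(r.x,np.array([.03,-.085,.085])+q*.028*np.array([np.cos(a),np.sin(a),0])) for q in(1,-1)]
    print(th,np.round((proj(m,np.array(e))-[200,85])*2.8).tolist(),np.round((proj(K["scene"],np.array(e))-[105,100])*3).tolist())
E
python3 fit.py
```

```text
[ 0.6268 -0.0523 -0.1377  0.0392  0.0814]
[[-0.2, -2.1], [-0.2, -0.8], [-2.3, 0.4], [-3.6, -0.5], [1.2, 0.0], [-1.4, -2.9], [-0.9, -0.6], [0.2, 7.4], [0.8, 7.8], [-0.0, -4.9], [-3.9, 2.3], [2.2, -3.2], [-1.2, -1.0], [-1.5, -0.8], [0.6, 0.1], [-4.7, 7.2], [3.5, -3.8]]
0.55 [[386.0, 327.0], [479.0, 337.0]] [[398.0, 173.0], [336.0, 128.0]]
0.65 [[387.0, 323.0], [477.0, 341.0]] [[395.0, 173.0], [340.0, 128.0]]
0.75 [[388.0, 319.0], [475.0, 345.0]] [[391.0, 173.0], [343.0, 128.0]]
0.85 [[390.0, 315.0], [473.0, 349.0]] [[387.0, 173.0], [347.0, 128.0]]
0.95 [[393.0, 311.0], [471.0, 353.0]] [[383.0, 173.0], [351.0, 128.0]]
1.05 [[396.0, 307.0], [468.0, 356.0]] [[379.0, 172.0], [355.0, 129.0]]
```

```bash
sed -i 's/(40,s,50),T/(40,s,4),T/; s/(40,s-12,50),T/(40,s-12,4),T/; s/("scene",lambda s,p:(-40,s,4),S(549,326)),//' fit.py; python3 fit.py; python3 - <<'E'
from h import *
from station import calibration
import cv2
v=load(); P=v[:3]; s,p=v[3:5]
out=[]
for c,(x0,y0,x1,y1) in {"top":(210,130,410,250),"scene":(170,130,340,280)}.items():
    im=cv2.imread(f"pics/{c}0.png")[y0:y1,x0:x1]; f=390/(x1-x0); im=cv2.resize(im,None,fx=f,fy=f,interpolation=cv2.INTER_CUBIC)
    k=calibration(c)
    def line(pts,col):
        q=(proj(k,d2w(P,np.array(pts)))-[x0,y0]+.5)*f
        cv2.polylines(im,[np.int32(q*16)],True,col,1,cv2.LINE_AA,4)
    D=[(.08,.13,0),(.08,-.13,0),(-.08,-.13,0),(-.08,.13,0)]; line(D,(0,0,255))
    line([(-.04,s,.004),(.04,s,.004),(.04,s,.05),(-.04,s,.05)],(255,255,0))
    t=np.linspace(0,6.28,40); line(np.c_[.03+.025*np.cos(t),-.085+.025*np.sin(t),.039+0*t],(255,0,255))
    line([(-.047,p,.009),(-.057,p,.009)],(0,255,0))
    for th,col in((.6,(255,128,0)),(1.0,(0,200,255))):
        a=np.pi/2-(th-.6);u=np.array([np.cos(a),np.sin(a),0]);w=np.array([-u[1],u[0],0]);b=np.array([.03,-.085,.085])
        line([b+.028*u+.006*w,b+.028*u-.006*w,b-.028*u-.006*w,b-.028*u+.006*w],col)
    out.append(im)
H=max(i.shape[0] for i in out)
cv2.imwrite("pics/ov.png",np.hstack([cv2.copyMakeBorder(i,0,H-i.shape[0],0,5,0) for i in out]))
E
```

```text
[ 0.626  -0.0524 -0.1371  0.0377  0.0815]
[[-0.2, -1.6], [-0.2, -0.4], [-2.3, 0.9], [-3.6, -0.1], [1.2, 0.5], [-1.4, -2.4], [-0.1, 0.0], [0.2, -2.3], [0.3, -1.9], [0.4, -5.3], [-3.6, 2.1], [2.5, -3.5], [-0.9, -1.3], [-1.2, -1.1], [0.4, -0.6], [3.3, -4.6]]
0.55 [[386.0, 328.0], [479.0, 338.0]] [[399.0, 172.0], [337.0, 127.0]]
0.65 [[387.0, 324.0], [477.0, 342.0]] [[396.0, 172.0], [340.0, 127.0]]
0.75 [[388.0, 320.0], [475.0, 346.0]] [[392.0, 172.0], [344.0, 127.0]]
0.85 [[391.0, 316.0], [473.0, 350.0]] [[388.0, 172.0], [348.0, 127.0]]
0.95 [[393.0, 312.0], [471.0, 354.0]] [[384.0, 172.0], [352.0, 128.0]]
1.05 [[396.0, 308.0], [468.0, 357.0]] [[380.0, 171.0], [356.0, 128.0]]
```

View pics/ov.png

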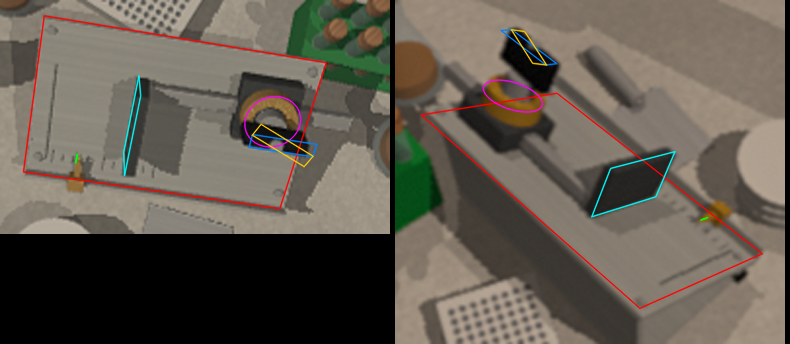

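```bash
cat >> h.py <<'E'
def toolR(yaw,rz):  # deck-normal tool; rz deg: 0 = tool x along deck x, +: turn about tool z
    return deckR(yaw)@np.diag([1.,-1,-1])@Ro.from_euler("z",rz,degrees=True).as_matrix()
def goto(R1,p1,cur=None):
    from station import ctrl
    if cur is None:
        o=ctrl.get_obs(); R0=Ro.from_rotvec(o["tool_rot"]).as_matrix(); p0=o["tool_pos"]
    else: R0,p0=cur
    w=Ro.from_matrix(R0.T@R1).as_rotvec(degrees=True); d=R1.T@(p1-p0)
    print("turn deg",np.round(w,2),"norm",round(np.linalg.norm(w),1),"| then shift mm in new axes",np.round(d*1000,1),"norm",round(np.linalg.norm(d)*1000))
def tool_in_deck(v):
    from station import ctrl
    o=ctrl.get_obs(); return (deckR(v[2]).T@(o["tool_pos"]-np.array([v[0],v[1],.075])))*1000
E
python3 - <<'E'
from h import *
from station import calibration,ctrl
o=ctrl.get_obs(); R=Ro.from_rotvec(o["tool_rot"]).as_matrix(); k=calibration("wrist")
C=-np.array(k["R"]).T@k["t"]; print("cam in tool",R.T@(C-o["tool_pos"]),"axes\n",np.round(np.array(k["R"])@R,3)); print(np.round(k["mtx"],1))
v=load()
p=o["tool_pos"]+[0,0,.17]
goto(toolR(v[2],0),d2w(v,[-.01,.05,.15]),(R,p))
goto(toolR(v[2],90),d2w(v,[-.01,.05,.15]),(R,p))
E
```

```text
cam in tool [ 0.08071779  0.00031534 -0.14390237] axes
 [[ 0.001  1.     0.001]
 [-0.95   0.001 -0.312]
 [-0.312 -0.001  0.95 ]]
[[345.8   0.  278.9]
 [  0.  345.8 203.7]
 [  0.    0.    1. ]]
turn deg [-3.84 32.12 28.56] norm 43.2 | then shift mm in new axes [  80.  -596.7  337.2] norm 690
turn deg [ 23.77  30.21 115.69] norm 121.9 | then shift mm in new axes [-596.7  -80.   337.2] norm 690
```

```bash
python3 -m creep '[[1,0,0,-0.04,0,0,0],[1,0,0,-0.045,0,0,0],[1,0,0,-0.045,0,0,0],[1,0,0,-0.04,0,0,0],[1,0,0,0,-0.64,5.35,4.76],[1,0,0,0,-0.64,5.35,4.76],[1,0,0,0,-0.64,5.35,4.76],[1,0,0,0,-0.64,5.35,4.76],[1,0,0,0,-0.64,5.35,4.76],[1,0,0,0,-0.64,5.35,4.76]]' 30
python3 -m creep '[[1,0.004,-0.03,0.017,0,0,0],[1,0.004,-0.03,0.017,0,0,0],[1,0.004,-0.03,0.017,0,0,0],[1,0.004,-0.03,0.017,0,0,0],[1,0.004,-0.03,0.017,0,0,0],[1,0.004,-0.03,0.017,0,0,0],[1,0.004,-0.03,0.017,0,0,0],[1,0.004,-0.03,0.017,0,0,0],[1,0.004,-0.03,0.017,0,0,0],[1,0.004,-0.03,0.017,0,0,0],[1,0.004,-0.03,0.017,0,0,0],[1,0.004,-0.03,0.017,0,0,0],[1,0.004,-0.03,0.017,0,0,0],[1,0.004,-0.03,0.017,0,0,0],[1,0.004,-0.03,0.017,0,0,0],[1,0.004,-0.03,0.017,0,0,0],[1,0.004,-0.03,0.017,0,0,0],[1,0.004,-0.03,0.017,0,0,0],[1,0.004,-0.03,0.017,0,0,0],[1,0.004,-0.03,0.017,0,0,0]]'
python3 - <<'E'
from h import *
from station import *
import cv2,pickle
v=load(); goto(toolR(v[2],0),d2w(v,[-.01,.05,.15])); print(tool_in_deck(v))
k=calibration("wrist"); im=get_image("wrist"); cv2.imwrite("pics/w1.png",im[:,:,::-1]); pickle.dump(k,open("w1.pkl","wb"))
big=cv2.resize(im[:,:,::-1],(784,588),interpolation=cv2.INTER_CUBIC)
cv2.imwrite("pics/w1b.png",big); print(ctrl.get_obs()["t"])
E
```

```text
t: 2.0
tool_pos: [0.2286, -0.5819, 0.4017]
tool_rot: [-2.976, 0.21, -0.859]
contact_force: [-0.8, 0.2, -0.9]
opening: 0.0852
t: 4.0
tool_pos: [0.5462, 0.0033, 0.1983]
tool_rot: [-2.977, 0.203, -0.855]
contact_force: [-0.6, -0.2, -0.3]
opening: 0.0852
turn deg [-0.   -0.04  0.04] norm 0.1 | then shift mm in new axes [-0.1  4.8 -3.2] norm 6
[ -9.89276208  54.83167497 146.83497375]
4.05
```

View pics/w1b.png

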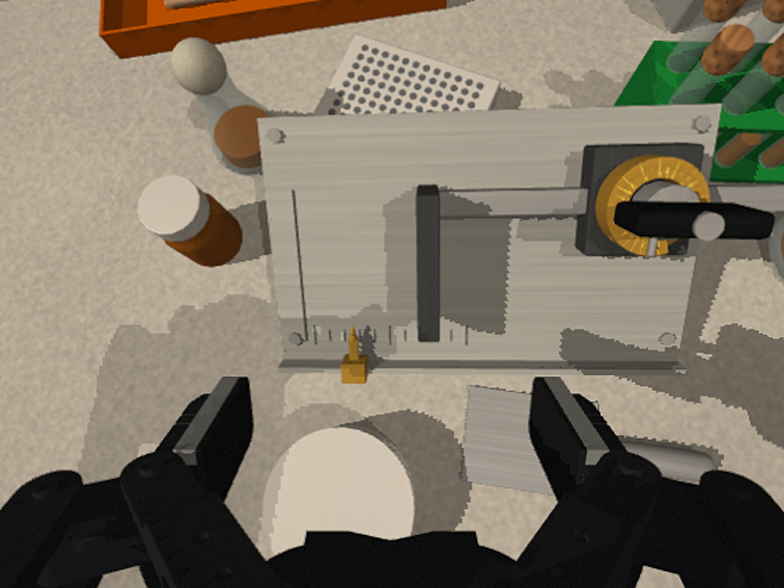

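```bash
cat > fitw.py <<'E'
from h import *
import pickle
from scipy.optimize import least_squares
k=pickle.load(open("w1.pkl","rb")); W=lambda u,v:((u+.5)/1.4-.5,(v+.5)/1.4-.5)
N=np.nan
F=[(lambda s,p,w:(80,130,0),W(258,119)),(lambda s,p,w:(80,-130,0),W(721,104)),(lambda s,p,w:(-80,130,12),W(280,369)),(lambda s,p,w:(-80,-130,12),W(687,372)),
(lambda s,p,w:(30,-85,39),W(653,205)),(lambda s,p,w:(-47,p,9),W(353,327)),(lambda s,p,w:(-40,s,4),W(418,N)),(lambda s,p,w:(40,s,4),W(416,N)),(lambda s,p,w:(-40,s-12,50),W(440,341)),(lambda s,p,w:(40,s-12,50),W(440,195)),
(lambda s,p,w:(30,-85,87),W(709,226)),
]
pr=lambda v:np.array([proj(k,d2w(v[:3],np.array(f(v[3]*1000,v[4]*1000,0))/1000)) for f,_ in F])
px=np.array([u for *_,u in F])
r=least_squares(lambda v:np.nan_to_num(pr(v)-px).ravel(),load()[:5],loss="soft_l1")
print(np.round(r.x,4)); print(np.round(pr(r.x)-px,1).tolist()); json.dump(r.x.tolist(),open("posew.json","w"))
for th in(.55,.65,.75,.85):
    a=np.pi/2-(th-.6);u=np.array([np.cos(a),np.sin(a),0]);w=np.array([-u[1],u[0],0]);b=np.array([.03,-.085,.085])
    print(th,np.round(proj(k,d2w(r.x,np.array([b+q*.028*u for q in(1,-1)])))*1.4).tolist())
E
python3 fitw.py
```

```text
[ 0.6262 -0.0534 -0.1116  0.0417  0.0811]
[[-0.5, -1.9], [-3.0, 0.5], [-0.3, 6.3], [-2.8, -2.2], [5.5, 0.7], [0.0, 0.1], [-2.1, nan], [-1.5, nan], [0.8, 1.3], [1.7, -0.3], [8.0, -1.8]]
0.55 [[652.0, 227.0], [783.0, 218.0]]
0.65 [[652.0, 221.0], [781.0, 224.0]]
0.75 [[654.0, 214.0], [779.0, 231.0]]
0.85 [[656.0, 208.0], [776.0, 237.0]]
```

```bash
cat > fit6.py <<'E'
from h import *
import re
src=open("fitw.py").read().split("r=least")[0]; exec(src)
v0=load()
def pose(v): # 6dof deck: center world, rotvec perturbation in deck axes
    return np.array(v[:3]), deckR(v0[2])@Ro.from_rotvec(v[3:6]).as_matrix()
def pr6(v):
    c,R=pose(v); return np.array([proj(k,c+R@(np.array(f(v[6]*1e3,v[7]*1e3,0))/1000)) for f,_ in F])
r=least_squares(lambda v:np.nan_to_num(pr6(v)-px).ravel(),[v0[0],v0[1],.075,0,0,0,v0[3],v0[4]],loss="soft_l1")
print("6dof",np.round(r.x,4),"deg",np.round(np.degrees(r.x[3:6]),2)); print(np.round(pr6(r.x)-px,1).tolist())
E
python3 fit6.py; python3 - <<'E'
from h import *; import pickle
from station import *
k=pickle.load(open("w1.pkl","rb")); k2=calibration("wrist"); print(np.abs(np.array(k["R"])-k2["R"]).max(),np.array(k["t"])-k2["t"])
o=ctrl.get_obs(); R=Ro.from_rotvec(o["tool_rot"]).as_matrix(); print(o["tool_pos"],(np.array(k2["R"])@R).round(3)); print(k["k1"])
for n in["pointer","stop_face","collar","wing_grip","deck","stand"]: print(n,[(np.round(np.array(d["extent"])*1.4).tolist(),round(d["conf"],2)) for d in models.search_frame("wrist",n)[:2]])
E
```

```text
6dof [ 0.627  -0.0517  0.0739 -0.0612 -0.0048  0.0329  0.0378  0.0799] deg [-3.5  -0.28  1.89]
[[0.0, -0.3], [-0.3, -0.9], [0.4, 2.3], [-0.9, 0.4], [2.3, 1.2], [-0.0, -1.9], [0.3, nan], [0.4, nan], [-0.3, 0.2], [-0.3, -0.0], [-0.3, -0.4]]
0.004062468262182636 [-0.00227884  0.00099498  0.000629  ]
[0.54624317 0.00692837 0.19590344] [[ 0.     1.     0.001]
 [-0.95   0.001 -0.312]
 [-0.312 -0.001  0.95 ]]
-0.008607323177710567
pointer [([341.0, 328.0, 365.0, 385.0], 0.78)]
stop_face [([418.0, 184.0, 784.0, 342.0], 0.56)]
collar [([597.0, 153.0, 710.0, 252.0], 0.85), ([340.0, 328.0, 370.0, 384.0], 0.29)]
wing_grip [([612.0, 176.0, 774.0, 258.0], 0.93), ([257.0, 103.0, 784.0, 371.0], 0.73)]
deck [([256.0, 102.0, 784.0, 374.0], 0.78)]
stand [([264.0, 98.0, 779.0, 372.0], 0.85)]
```

```bash
cat > fitall.py <<'E'
from h import *
exec(open("fitw.py").read().split("r=least")[0]); FW,kw=F,k
exec(open("fit.py").read().split("pr=lambda")[0]); FE=F
v0=load()
allF=[(kw,f,u,1/1.) for f,u in FW]+[(K[c],(lambda s,p,w,f=f:f(s,p)),u,1.2) for c,f,u in FE]
px=np.array([a[2] for a in allF]); wt=np.array([a[3] for a in allF])[:,None]
def pr(v):
    c=np.array(v[:3]);R=deckR(v0[2])@Ro.from_rotvec(v[3:6]).as_matrix()
    return np.array([proj(kk,c+R@(np.array(f(v[6]*1e3,v[7]*1e3,0))/1000)) for kk,f,*_ in allF])
r=least_squares(lambda v:np.nan_to_num((pr(v)-px)*wt).ravel(),[v0[0],v0[1],.075,0,0,0,v0[3],v0[4]],loss="soft_l1")
R=deckR(v0[2])@Ro.from_rotvec(r.x[3:6]).as_matrix()
print(np.round(r.x,4)); print(np.round(pr(r.x)-px,1).tolist())
S=R@deckR(0).T; print("stand zyx deg",Ro.from_matrix(S).as_euler("ZYX",degrees=True).round(2))
json.dump({"c":r.x[:3].tolist(),"R":R.tolist(),"s":r.x[6],"p":r.x[7]},open("deck.json","w"))
for th in(.55,.65,.75,.85):
    a=np.pi/2-(th-.6);u=np.array([np.cos(a),np.sin(a),0]);b=np.array([.03,-.085,.085])
    print(th,np.round(proj(kw,r.x[:3]+np.array([b+q*.028*u for q in(1,-1)])@R.T)*1.4).tolist())
E
python3 fitall.py
```

```text
[ 6.268e-01 -5.210e-02  7.340e-02 -6.470e-02  2.000e-04  3.220e-02
  3.760e-02  8.020e-02]
[[1.1, 0.2], [-0.1, -0.2], [0.9, 2.4], [-0.4, 1.2], [2.5, 1.5], [0.2, -1.7], [1.0, nan], [1.2, nan], [0.3, 0.3], [0.3, 0.1], [-0.3, -0.4], [-1.5, -1.2], [-0.3, -1.4], [-0.9, 0.4], [-1.6, 0.2], [-0.2, -0.2], [-0.3, -2.7], [-1.4, -0.6], [-0.9, -2.6], [-0.8, -2.3], [1.0, -0.4], [-3.6, 0.3], [0.8, -0.5], [-0.0, -1.7], [-2.5, 0.8], [0.8, 1.7], [4.8, -1.2]]
stand zyx deg [-7.06  0.27  0.03]
0.55 [[637.0, 229.0], [776.0, 220.0]]
0.65 [[638.0, 222.0], [774.0, 226.0]]
0.75 [[640.0, 216.0], [772.0, 233.0]]
0.85 [[642.0, 209.0], [769.0, 239.0]]
```

```bash
sed -i 's/from_euler("zy"/from_euler("ZY"/' h.py; cat > fit3.py <<'E'
exec(open("fitall.py").read().split("def pr(v)")[0])
def pr(v): return np.array([proj(kk,d2w(v,np.array(f(v[3]*1e3,v[4]*1e3,0))/1000)) for kk,f,*_ in allF])
r=least_squares(lambda v:np.nan_to_num((pr(v)-px)*wt).ravel(),v0[:5],loss="soft_l1"); print("all",np.round(r.x,4)); print(np.round(pr(r.x)-px,1).tolist())
n=len(FW); rw=least_squares(lambda v:np.nan_to_num((pr(v)-px)*wt)[:n].ravel(),v0[:5],loss="soft_l1"); print("wrist",np.round(rw.x,4)); print(np.round(pr(rw.x)-px,1)[:n].tolist())
v=r.x; json.dump(v.tolist(),open("pose.json","w"))
for th in(.55,.65,.75,.85):
    a=np.pi/2-(th-.6);u=np.array([np.cos(a),np.sin(a),0]);b=np.array([.03,-.085,.085])
    print(th,np.round(proj(kw,d2w(v,np.array([b+q*.028*u for q in(1,-1)])))*1.4).tolist())
print(tool_in_deck(v)); goto(toolR(v[2],0),d2w(v,[-.01,v[3]-.006,.090]))
E
python3 fit3.py
```

```text
all [ 0.6266 -0.0515 -0.1226  0.0371  0.0795]
[[-0.5, -0.5], [0.7, -1.3], [-0.0, 2.5], [-0.2, 1.1], [2.8, 1.2], [0.0, -1.7], [1.0, nan], [1.0, nan], [0.3, 0.5], [0.3, -0.2], [0.2, -0.4], [-2.0, -1.2], [-0.4, -1.4], [-1.3, 0.4], [-1.7, 0.1], [-0.4, -0.1], [-0.3, -2.6], [-1.4, -0.4], [-0.9, -2.6], [-0.8, -2.3], [1.6, -0.8], [-3.4, -0.3], [1.1, -0.7], [0.3, -2.2], [-2.4, 0.4], [0.9, 1.2], [5.1, -1.9]]
wrist [ 0.6267 -0.0512 -0.1214  0.0373  0.0794]
[[-0.9, -0.4], [0.2, -1.5], [-0.2, 2.6], [-0.4, 0.9], [2.4, 1.0], [-0.0, -1.7], [0.4, nan], [0.4, nan], [-0.3, 0.5], [-0.4, -0.2], [-0.2, -0.6]]
0.55 [[637.0, 229.0], [777.0, 220.0]]
0.65 [[638.0, 222.0], [775.0, 226.0]]
0.75 [[640.0, 216.0], [773.0, 233.0]]
0.85 [[642.0, 209.0], [771.0, 239.0]]
[ -7.69713121  42.01314698 151.09294722]
turn deg [-3.65  0.2  -1.95] norm 4.1 | then shift mm in new axes [-2.3 11.  61.1] norm 62
```

```bash
python3 -m creep '[[0.5,0,0,0,-3.65,0.2,-1.95],[0.5,0,0.003,0.015,0,0,0],[0.5,-0.001,0.004,0.023,0,0,0],[0.5,-0.001,0.004,0.023,0,0,0],[0.5,0,0,0,0,0,0],[0.5,0,0,0,0,0,0]]' 25
python3 - <<'E'
from h import *
v=load(); print(tool_in_deck(v)); goto(toolR(v[2],0),d2w(v,[-.01,v[3]-.006,.016]))
E
```

```text
t: 4.95
tool_pos: [0.5745, -0.0138, 0.1457]
tool_rot: [2.983, -0.184, 0.853]
contact_force: [-1.3, 0.6, 0.7]
opening: 0.0425
[-10.23656692  31.00257782  89.80110806]
turn deg [-0.    0.08 -0.04] norm 0.1 | then shift mm in new axes [ 0.2 -0.1 73.8] norm 74
```

```bash
python3 -m creep '[[0.5,0,0,0.018,0,0,0],[0.5,0,0,0.018,0,0,0],[0.5,0,0,0.018,0,0,0],[0.5,0,0,0.014,0,0,0],[0.5,0,0,0.006,0,0,0],[0.5,0,0,0,0,0,0],[0.5,0,0,0,0,0,0]]' 25
python3 -m creep '[[0.1,0,0,0,0,0,0],[0.1,0,0,0,0,0,0],[0.1,0,0,0,0,0,0],[0.1,0,0,0,0,0,0],[0.1,0,0,0,0,0,0],[0.1,0,0,0,0,0,0]]' 25
python3 - <<'E'
from h import *
v=load(); print(tool_in_deck(v))
from station import *
import cv2,pickle
k=calibration("wrist"); im=get_image("wrist"); pickle.dump(k,open("w2.pkl","wb")); cv2.imwrite("pics/w2.png",im[:,:,::-1]); cv2.imwrite("pics/w2b.png",cv2.resize(im[:,:,::-1],(784,588),interpolation=cv2.INTER_CUBIC))
E
```

```text
t: 5.65
tool_pos: [0.614, -0.0177, 0.0841]
tool_rot: [2.982, -0.181, 0.856]
contact_force: [-0.8, -0.2, 0.7]
opening: 0.0426
t: 6.25
tool_pos: [0.6138, -0.0176, 0.0837]
tool_rot: [2.983, -0.182, 0.855]
contact_force: [-6.3, -0.5, 6.7]
opening: 0.0113
[-9.62163642 32.02248857 16.28763195]
```

View pics/w2b.png

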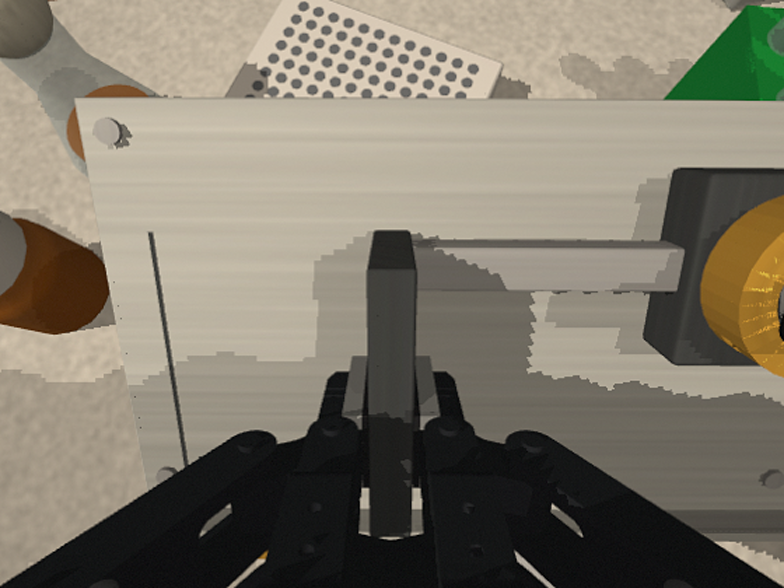

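```bash
python3 -m creep '[[0.1,0,-0.002,0,0,0,0],[0.1,0,-0.004,0,0,0,0],[0.1,0,-0.004,0,0,0,0],[0.1,0,-0.004,0,0,0,0],[0.1,0,-0.004,0,0,0,0],[0.1,0,-0.004,0,0,0,0],[0.1,0,-0.004,0,0,0,0],[0.1,0,-0.004,0,0,0,0],[0.1,0,-0.004,0,0,0,0],[0.1,0,-0.004,0,0,0,0],[0.1,0,-0.002,0,0,0,0],[0.1,0,0,0,0,0,0],[0.1,0,0,0,0,0,0],[0.1,0,0,0,0,0,0]]' 30
python3 - <<'E'
from h import *
v=load(); print(tool_in_deck(v))
from station import *
import cv2,pickle
from scipy.optimize import least_squares
for c in("top","scene","wrist"):
    k=calibration(c); im=get_image(c); cv2.imwrite(f"pics/{c}3.png",im[:,:,::-1])
    print(c,proj(k,d2w(v,np.array([[-.047,v[4],.009],[-.04,v[4],.004],[-.04,v[4],.05]]))).round(1).tolist())
E
```

```text
t: 7.7
tool_pos: [0.6188, 0.0215, 0.0837]
tool_rot: [2.982, -0.182, 0.855]
contact_force: [-4.2, -3.0, 4.4]
opening: 0.0113
[-9.49666425 71.43715234 16.18453383]
top [[250.0, 208.1], [250.7, 203.6], [248.2, 215.3]]
scene [[301.3, 226.7], [298.1, 229.5], [308.3, 210.8]]
wrist [[263.5, 330.0], [263.7, 312.8], [258.9, 382.5]]
```

```bash
python3 -m creep '[[0.5,0,0,0,0,0,0],[0.5,0,0,0,0,0,0],[0.5,0,0,0,0,0,0],[0.5,0,0,-0.015,0,0,0],[0.5,0,-0.001,-0.025,0,0,0],[0.5,0,-0.002,-0.03,0,0,0],[0.5,0,-0.003,-0.03,0,0,0],[0.5,0,-0.002,-0.015,0,0,0],[0.5,0,0,0,0,0,0],[0.5,0,0,0,0,0,0]]'
python3 - <<'E'
from h import *
v=load(); print(tool_in_deck(v))
from station import *
import cv2,pickle
k=calibration("wrist"); im=get_image("wrist"); pickle.dump(k,open("w4.pkl","wb")); cv2.imwrite("pics/w4.png",im[:,:,::-1])
for y in(.075,.0775,.0795,.082): print(y,proj(k,d2w(v,np.array([[-.047,y,.009],[-.04,y,.004],[-.04,y,.05],[.04,y,.004],[.04,y,.05],[-.04,y-.012,.05]]))).round(1).tolist())
q=proj(k,d2w(v,np.array([-.04,.0775,.02]))); x0,y0=int(q[0])-65,int(q[1])-70
x0=max(x0,0);c=im[y0:y0+98,x0:x0+130,::-1]; print(x0,y0); cv2.imwrite("pics/w4c.png",cv2.resize(c,None,fx=6,fy=6,interpolation=cv2.INTER_CUBIC))
E
```

```text
t: 8.85
tool_pos: [0.559, 0.0376, 0.1799]
tool_rot: [2.984, -0.181, 0.854]
contact_force: [1.0, -0.2, -0.0]
opening: 0.0426
[-10.55365965  80.0981836  130.33049732]
0.075 [[285.4, 238.6], [285.4, 228.5], [286.4, 253.1], [286.1, 132.1], [287.4, 140.4], [303.2, 253.1]]
0.0775 [[282.4, 238.6], [282.4, 228.5], [282.9, 253.1], [282.9, 132.1], [283.5, 140.4], [299.7, 253.1]]
0.0795 [[280.0, 238.6], [280.0, 228.5], [280.1, 253.1], [280.3, 132.1], [280.4, 140.4], [296.9, 253.1]]
0.082 [[277.0, 238.6], [277.1, 228.5], [276.6, 253.1], [277.0, 132.1], [276.5, 140.4], [293.4, 253.1]]
217 166
```

View pics/w4c.png

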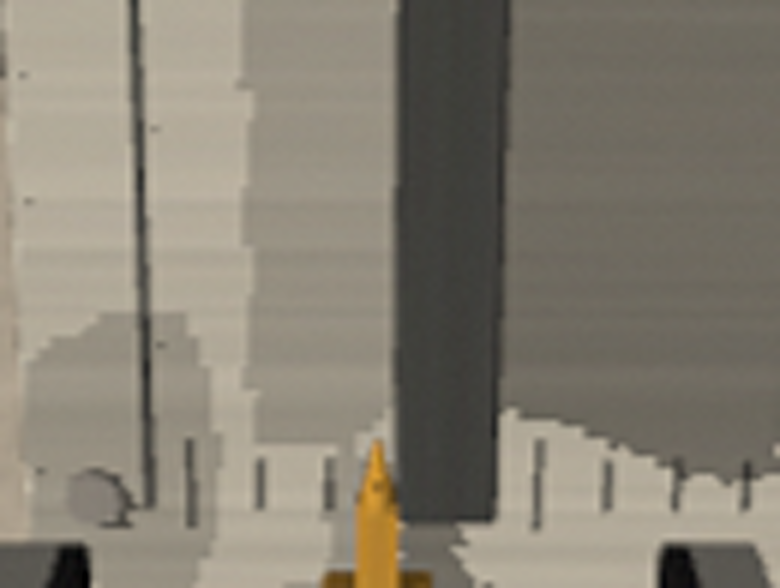

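```bash
python3 -m creep '[[0.5,0,0.004,0.02,0,0,0],[0.5,0,0.0047,0.02,0,0,0],[0.5,0,0,0.025,0,0,0],[0.5,0,0,0.025,0,0,0],[0.5,0,0,0.018,0,0,0],[0.5,0,0,0.006,0,0,0],[0.5,0,0,0,0,0,0],[0.5,0,0,0,0,0,0]]' 30
python3 -m creep '[[0.1,0,0,0,0,0,0],[0.1,0,0,0,0,0,0],[0.1,0,0,0,0,0,0],[0.1,0,0,0,0,0,0],[0.1,0,0,0,0,0,0],[0.1,0,0,0,0,0,0]]' 30
python3 - <<'E'
from h import *
v=load(); print(tool_in_deck(v))
E
```

```text
t: 9.7
tool_pos: [0.6178, 0.0215, 0.0835]
tool_rot: [2.984, -0.181, 0.853]
contact_force: [-0.3, 0.0, -1.5]
opening: 0.0427
t: 10.3
tool_pos: [0.6182, 0.0215, 0.0848]
tool_rot: [2.983, -0.182, 0.856]
contact_force: [-6.2, 0.2, 7.1]
opening: 0.0116
[-9.49665449 71.4391838  17.4406554 ]
```

Reads 71.44 (face 77.4); I want 73.7, so about 2.6 mm commanded.

```bash
python3 -m creep '[[0.1,0,-0.001,0,0,0,0],[0.1,0,-0.001,0,0,0,0],[0.1,0,-0.0006,0,0,0,0],[0.1,0,0,0,0,0,0],[0.1,0,0,0,0,0,0],[0.1,0,0,0,0,0,0]]' 30
python3 - <<'E'
from h import *
v=load(); print(tool_in_deck(v))
E
```

```text
t: 10.9
tool_pos: [0.6184, 0.0232, 0.0847]
tool_rot: [2.982, -0.182, 0.855]
contact_force: [-8.4, -2.8, 6.7]
opening: 0.0117
[-9.5077102  73.15514214 17.42764008]
```

```bash
python3 -m creep '[[0.5,0,0,0,0,0,0],[0.5,0,0,0,0,0,0],[0.5,0,0,0,0,0,0],[0.5,0,0,-0.015,0,0,0],[0.5,0,-0.001,-0.025,0,0,0],[0.5,0,-0.002,-0.03,0,0,0],[0.5,0,-0.003,-0.03,0,0,0],[0.5,0,-0.002,-0.015,0,0,0],[0.5,0,0,0,0,0,0],[0.5,0,0,0,0,0,0]]'
python3 - <<'E'
from h import *
v=load(); print(tool_in_deck(v))
from station import *
import cv2,pickle
k=calibration("wrist"); im=get_image("wrist"); pickle.dump(k,open("w5.pkl","wb")); cv2.imwrite("pics/w5.png",im[:,:,::-1])
for y in(.0775,.0795,.082): print(y,proj(k,d2w(v,np.array([[-.047,y,.009],[-.04,y,.004],[-.04,y,.05]]))).round(1).tolist())
g=im.astype(int).sum(2)/3
for r in (190,205,220,230): print(r,[int(a) for a in g[r,268:300]])
y=(im[:,:,0].astype(int)-im[:,:,2])
for r in(237,239,241,243): print(r,[int(a) for a in y[r,268:300]])
# wing in this picture; target poses over the knob
goto(toolR(v[2],-90),d2w(v,[.03,-.085,.13]))
E
```

```text
t: 11.9
tool_pos: [0.5587, 0.0395, 0.1808]
tool_rot: [2.984, -0.181, 0.854]
contact_force: [0.0, 0.6, -0.3]
opening: 0.0426
[-10.50369668  81.99822173 131.34555886]
0.0775 [[284.7, 238.1], [284.7, 228.1], [285.5, 252.5]]
0.0795 [[282.3, 238.1], [282.3, 228.1], [282.7, 252.5]]
0.082 [[279.3, 238.1], [279.3, 228.1], [279.3, 252.5]]
190 [140, 140, 140, 140, 141, 141, 140, 141, 141, 141, 140, 140, 142, 141, 145, 93, 53, 63, 62, 60, 61, 62, 62, 62, 60, 61, 60, 60, 62, 63, 63, 64]
205 [144, 143, 142, 144, 142, 143, 142, 142, 143, 144, 142, 142, 143, 145, 126, 79, 55, 61, 61, 61, 62, 62, 62, 61, 60, 61, 60, 61, 62, 62, 63, 64]
220 [140, 139, 141, 139, 141, 140, 140, 140, 140, 140, 140, 139, 141, 142, 124, 79, 58, 63, 60, 62, 62, 64, 63, 60, 59, 61, 61, 61, 63, 61, 63, 58]
230 [143, 143, 143, 142, 144, 142, 143, 143, 143, 141, 143, 143, 142, 144, 115, 70, 59, 63, 62, 60, 61, 62, 62, 60, 58, 60, 61, 61, 61, 62, 63, 51]
237 [19, 19, 21, 19, 19, 23, 25, 23, 21, 20, 22, 23, 23, 22, 19, 11, 4, 5, 4, 5, 5, 4, 5, 4, 4, 4, 6, 4, 3, 5, 6, 4]
239 [22, 23, 24, 23, 22, 24, 24, 25, 22, 20, 23, 24, 21, 76, 78, 20, 3, 5, 3, 6, 5, 4, 6, 3, 4, 6, 5, 3, 5, 5, 5, 4]
241 [26, 24, 24, 26, 26, 25, 20, 24, 23, 21, 24, 23, 26, 117, 128, 36, -1, 4, 5, 5, 4, 4, 6, 4, 3, 5, 6, 3, 4, 5, 5, 1]
243 [26, 25, 25, 24, 26, 18, 13, 18, 22, 20, 20, 14, 89, 166, 132, 40, 0, 4, 6, 5, 3, 5, 4, 6, 4, 5, 4, 2, 4, 5, 5, 2]
turn deg [ -0.17   0.09 -89.94] norm 89.9 | then shift mm in new axes [-166.9   41.3    0.7] norm 172
```

```bash
python3 -m creep '[[0.4,0.005,0.02,0,0,0,0],[0.4,0.01,0.035,0,0,0,0],[0.4,0.01,0.04,0,0,0,0],[0.4,0.01,0.04,0,0,0,0],[0.4,0.006,0.032,0,0,0,0],[0.4,0,0,0,0,0,-7.9],[0.4,0,0,0,0,0,-7.9],[0.4,0,0,0,0,0,-7.9],[0.4,0,0,0,0,0,-7.9],[0.4,0,0,0,0,0,-7.9],[0.4,0,0,0,0,0,-7.9],[0.4,0,0,0,0,0,-7.9],[0.4,0,0,0,0,0,-7.9],[0.4,0,0,0,0,0,-7.9],[0.4,0,0,0,0,0,-7.9],[0.4,0,0,0,0,0,-7.9],[0.4,0,0,0,0,0,0],[0.4,0,0,0,0,0,0]]'
python3 - <<'E'
from h import *
v=load(); print(tool_in_deck(v))
from station import *
import cv2,pickle
k=calibration("wrist"); im=get_image("wrist"); pickle.dump(k,open("w6.pkl","wb")); cv2.imwrite("pics/w6.png",im[:,:,::-1])
goto(toolR(v[2],-87),d2w(v,[.03,-.085,.047]))
b=im[:,:,::-1].copy()
for th in(.55,.75):
    a=np.pi/2-(th-.6);u=np.array([np.cos(a),np.sin(a),0]);w=np.array([-u[1],u[0],0]);c=np.array([.03,-.085,.085])
    q=proj(k,d2w(v,np.array([c+.028*u+.006*w,c+.028*u-.006*w,c-.028*u-.006*w,c-.028*u+.006*w])))
    cv2.polylines(b,[np.int32(q*16)],True,(255,255,0) if th<.6 else (0,0,255),1,cv2.LINE_AA,4)
cv2.imwrite("pics/w6b.png",cv2.resize(b,(784,588),interpolation=cv2.INTER_CUBIC))
E
```

```text
t: 13.75
tool_pos: [0.5727, -0.1306, 0.2011]
tool_rot: [2.064, 1.724, 0.525]
contact_force: [-0.5, -0.8, 1.1]
opening: 0.0341
[ 29.70088749 -85.13849177 130.16411571]
turn deg [-0.17 -0.06 -0.21] norm 0.3 | then shift mm in new axes [ 0.1 -0.  83.4] norm 83
```

View pics/w6b.png

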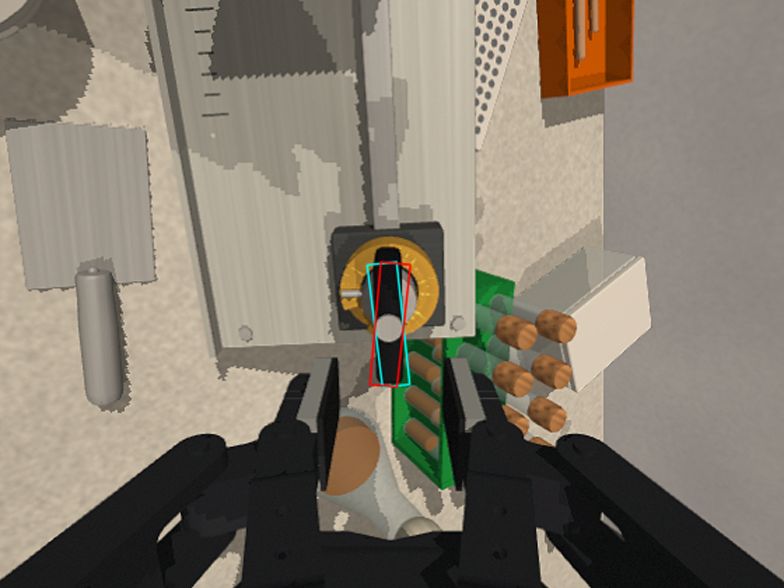

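```bash
python3 -m creep '[[0.4,0,0,0.016,0,0,0],[0.4,0,0,0.018,0,0,0],[0.4,0,0,0.018,0,0,0],[0.4,0,0,0.016,0,0,0],[0.4,0,0,0.01,0,0,0],[0.4,0,0,0.005,0,0,0],[0.4,0,0,0,0,0,0],[0.4,0,0,0,0,0,0]]' 20
python3 -m creep '[[0.1,0,0,0,0,0,0],[0.1,0,0,0,0,0,0],[0.1,0,0,0,0,0,0],[0.1,0,0,0,0,0,0],[0.18,0,0,0,0,0,0],[0.18,0,0,0,0,0,0],[0.18,0,0,0,0,0,0]]' 20
python3 - <<'E'
from h import *
v=load(); print(tool_in_deck(v))
E
```

```text
t: 14.6
tool_pos: [0.6168, -0.136, 0.1329]
tool_rot: [2.058, 1.725, 0.526]
contact_force: [-0.8, -0.1, 0.3]
opening: 0.034
t: 15.3
tool_pos: [0.6149, -0.1354, 0.1315]
tool_rot: [2.061, 1.729, 0.523]
contact_force: [-7.8, 0.8, 1.0]
opening: 0.0255
[ 28.76384926 -84.69147753  48.61786672]
```

```bash
python3 -m creep '[[0.18,0,0,0,0,0,0],[0.18,0,0,0,0,0,0]]' 20
python3 - <<'E'
from h import *
v=load(); print(tool_in_deck(v))
E
```

```text
t: 15.5
tool_pos: [0.6149, -0.1354, 0.1315]
tool_rot: [2.061, 1.729, 0.523]
contact_force: [-8.5, 0.9, 1.6]
opening: 0.0256
[ 28.78186864 -84.68033995  48.62162047]
```

```bash
python3 -m creep '[[0.4,0,0,0,0,0,0],[0.4,0,0,0,0,0,0],[0.4,0,0,-0.005,0,0,0],[0.4,0,0,-0.006,0,0,0],[0.4,0,0,0,0,0,0],[0.1,0,0,0,0,0,0],[0.1,0,0,0,0,0,0],[0.1,0,0,0,0,0,0],[0.1,0,0,0,0,0,0],[0.1,0,0,0,0,0,0]]' 20
python3 - <<'E'
from h import *
v=load(); print(tool_in_deck(v))
E
```

```text
t: 16.5
tool_pos: [0.6093, -0.1348, 0.1406]
tool_rot: [2.061, 1.73, 0.522]
contact_force: [-10.3, 1.4, 4.9]
opening: 0.0117
[ 28.86719401 -84.83167489  59.25708288]
```

```bash
python3 -m creep '[[0.1,0,-0.001,0,0,0,0],[0.1,0,0,0,0,0,0],[0.1,0,0,0,0,0,0]]' 20
python3 -m creep '[[0.18,0,0,0,0,0,0],[0.18,0,0,0,0,0,0],[0.18,0,0,0,0,0,0]]' 20
python3 - <<'E'
from h import *
v=load(); print(tool_in_deck(v))
E
```

```text
t: 16.8
tool_pos: [0.6092, -0.1348, 0.1406]
tool_rot: [2.06, 1.728, 0.523]
contact_force: [-8.0, 0.7, 3.9]
opening: 0.0118
t: 17.1
tool_pos: [0.6101, -0.135, 0.141]
tool_rot: [2.059, 1.726, 0.525]
contact_force: [0.9, 0.4, 0.4]
opening: 0.0155
[ 29.73219341 -84.94904533  59.24787794]
```

```bash
python3 -m creep '[[0.18,0,-0.001,0,0,0,0],[0.18,0,0,0,0,0,-6],[0.18,0,0,0,0,0,-6],[0.18,0,0,0,0,0,-6],[0.18,0,0,0,0,0,-6],[0.18,0,0,0,0,0,-6],[0.18,0,0,0,0,0,-6],[0.18,0,0,0,0,0,-5],[0.18,0,0,0,0,0,-5],[0.18,0,0,0,0,0,0],[0.18,0,0,0,0,0,0],[0.18,0,0,0,0,0,0]]' 20
python3 - <<'E'
from h import *
v=load(); print(tool_in_deck(v))
from station import *
import cv2
im=get_image("wrist"); cv2.imwrite("pics/w7.png",im[:,:,::-1]); cv2.imwrite("pics/w7b.png",cv2.resize(im[:,:,::-1],(784,588),interpolation=cv2.INTER_CUBIC))
print(ctrl.get_obs()["wrist_torque"])
E
```

```text
t: 18.3
tool_pos: [0.6092, -0.1348, 0.1405]
tool_rot: [1.186, 2.321, 0.257]
contact_force: [0.2, 0.6, -0.4]
opening: 0.0156
[ 28.71069867 -84.87922449  59.33785429]
[0.05693614 0.14955645 0.03263277]
```

View pics/w7b.png

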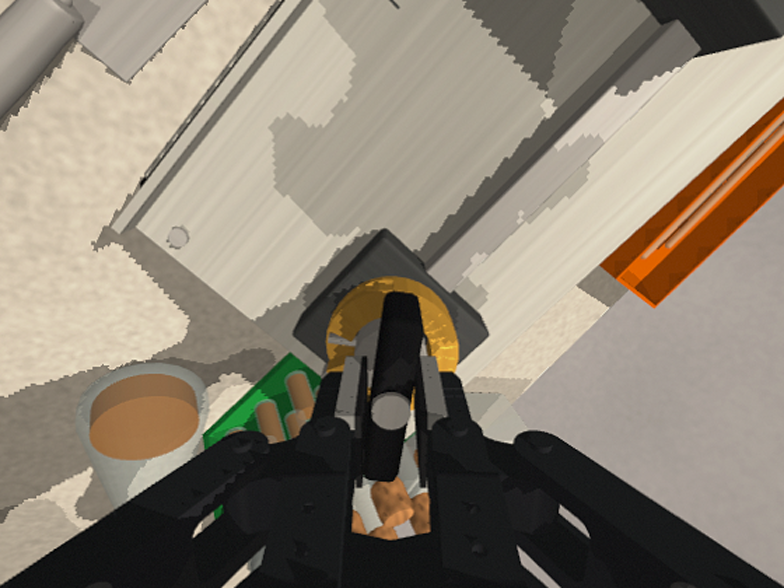

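```bash
python3 - <<'E'
from h import *
from station import *
v=load(); k=calibration("wrist"); im=get_image("wrist")
for z in(.087,.078,.074): print(z,(proj(k,d2w(v,np.array([[.0288,-.0849,z],[.0288,-.0849,z-.002]])))*1.4).round(0).tolist())
for c in("scene",):
    k=calibration(c)
    for z in(.085,.076): 
        for th in(-.05,.1): 
            a=np.pi/2-(th-.6);u=np.array([np.cos(a),np.sin(a),0]); print(z,th,(proj(k,d2w(v,np.array([.029,-.085,z])+np.array([[1],[-1]])*.028*u))).round(1).tolist())
E
```

```text
0.087 [[387.0, 427.0], [387.0, 422.0]]
0.078 [[387.0, 409.0], [387.0, 405.0]]
0.074 [[387.0, 401.0], [387.0, 398.0]]
0.085 -0.05 [[244.6, 155.2], [215.8, 143.6]]
0.085 0.1 [[244.1, 156.1], [216.4, 142.7]]
0.076 -0.05 [[242.9, 159.3], [214.3, 147.8]]
0.076 0.1 [[242.5, 160.2], [214.9, 146.9]]
```

```bash
python3 -m creep '[[0.18,0,0,0.003,0,0,0],[0.18,0,0,0.003,0,0,0],[0.18,0,0,0,0,0,6],[0.18,0,0,0,0,0,6],[0.18,0,0,0,0,0,6],[0.18,0,0,0,0,0,6],[0.18,0,0,0,0,0,6],[0.18,0,0,0,0,0,6],[0.18,0,0,0,0,0,6],[0.18,0,0,0,0,0,6],[0.18,0,0,0,0,0,6],[0.18,0,0,0,0,0,6],[0.18,0,0,0,0,0,6],[0.18,0,0,0,0,0,6],[0.18,0,0,0,0,0,6],[0.18,0,0,0,0,0,6],[0.18,0,0,0,0,0,5],[0.18,0,0,0,0,0,0],[0.18,0,0,0,0,0,0]]' 20
python3 - <<'E'
from h import *
from station import *
import cv2
v=load(); print(tool_in_deck(v)); print(ctrl.get_obs()["wrist_torque"])
k=calibration("wrist"); im=get_image("wrist"); cv2.imwrite("pics/w8b.png",cv2.resize(im[:,:,::-1],(784,588),interpolation=cv2.INTER_CUBIC))
for z in(.087,.078,.074): print(z,(proj(k,d2w(v,np.array([.0288,-.0849,z])))*1.4).round(0).tolist())
R=Ro.from_rotvec(ctrl.get_obs()["tool_rot"]).as_matrix(); print("rz",Ro.from_matrix(toolR(v[2],0).T@R).as_euler("xyz",degrees=True))
E
```

```text
t: 20.3
tool_pos: [0.6123, -0.1352, 0.1352]
tool_rot: [2.667, 0.894, 0.726]
contact_force: [1.1, 0.7, 0.3]
opening: 0.0152
[ 28.58179303 -84.84458107  53.17830614]
[-0.00827185  0.19292879 -0.07233599]
0.087 [388.0, 445.0]
0.078 [388.0, 425.0]
0.074 [388.0, 417.0]
rz [ 1.04030629e-01 -1.65485245e-02 -4.40358712e+01]
```

View pics/w8b.png

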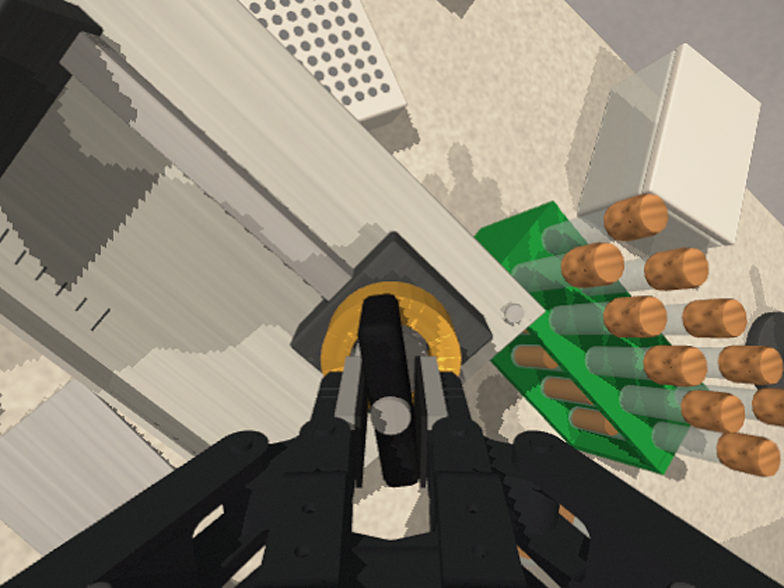

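```bash
python3 -m creep '[[0.18,0,0,0,0,0,3],[0.18,0,0,0,0,0,3],[0.18,0,0,0,0,0,0],[0.18,0,0,0,0,0,0]]' 20
python3 - <<'E'
from h import *
from station import *
v=load(); print(tool_in_deck(v)); print(ctrl.get_obs()["wrist_torque"])
R=Ro.from_rotvec(ctrl.get_obs()["tool_rot"]).as_matrix(); print("rz",Ro.from_matrix(toolR(v[2],0).T@R).as_euler("xyz",degrees=True))
E
```

```text
t: 20.75
tool_pos: [0.6121, -0.1353, 0.1353]
tool_rot: [2.73, 0.76, 0.748]
contact_force: [-1.3, -0.7, -0.9]
opening: 0.0151
[ 28.46853239 -84.93862008  53.2965438 ]
[-0.28900232  0.4236202   0.31574524]
rz [  0.09383639  -0.05564422 -38.11162108]
```

```bash
python3 -m creep '[[0.25,0,0,0,0,0,-4],[0.4,0,0,0,0,0,-3],[0.4,0,0,0,0,0,0],[0.4,0,0,0,0,0,0],[0.4,0,0,-0.01,0,0,0],[0.4,0,0,-0.02,0,0,0],[0.4,0,0,-0.03,0,0,0],[0.4,0,0,-0.03,0,0,0],[0.4,-0.02,0,-0.03,0,0,0],[0.4,-0.02,0,-0.03,0,0,0],[0.4,0,0,0,0,0,0],[0.4,0,0,0,0,0,0]]' 20
python3 - <<'E'
from h import *
from station import *
import cv2
v=load(); print(tool_in_deck(v))
out=[]
for c in("wrist","top"):
    k=calibration(c); im=get_image(c)[:,:,::-1].copy(); cv2.imwrite(f"pics/{c}9.png",im)
    if c=="wrist":
      for th,col in((1.3,(0,0,255)),(1.1,(255,255,0))):
        a=np.pi/2-(th-.6);u=np.array([np.cos(a),np.sin(a),0]);w=np.array([-u[1],u[0],0]);b=np.array([.0288,-.085,.072])
        q=proj(k,d2w(v,np.array([b+.028*u+.006*w,b+.028*u-.006*w,b-.028*u-.006*w,b-.028*u+.006*w])))
        cv2.polylines(im,[np.int32(q*16)],True,col,1,cv2.LINE_AA,4)
    print(c,[(z,proj(k,d2w(v,np.array([.0288,-.085,z]))).round(1).tolist()) for z in(.087,.078,.074)])
    out.append(im)
cv2.imwrite("pics/w9b.png",cv2.resize(out[0],(784,588),interpolation=cv2.INTER_CUBIC))
E
```

```text
t: 21.95
tool_pos: [0.5062, -0.1512, 0.2492]
tool_rot: [2.655, 0.911, 0.725]
contact_force: [-0.4, 0.3, -0.1]
opening: 0.0343
[   1.30935406 -113.69990721  204.55178032]
wrist [(0.087, [276.6, 148.0]), (0.078, [276.6, 146.2]), (0.074, [276.7, 145.4])]
top [(0.087, [350.9, 204.5]), (0.078, [350.2, 202.0]), (0.074, [349.9, 200.9])]
```

View pics/w9b.png

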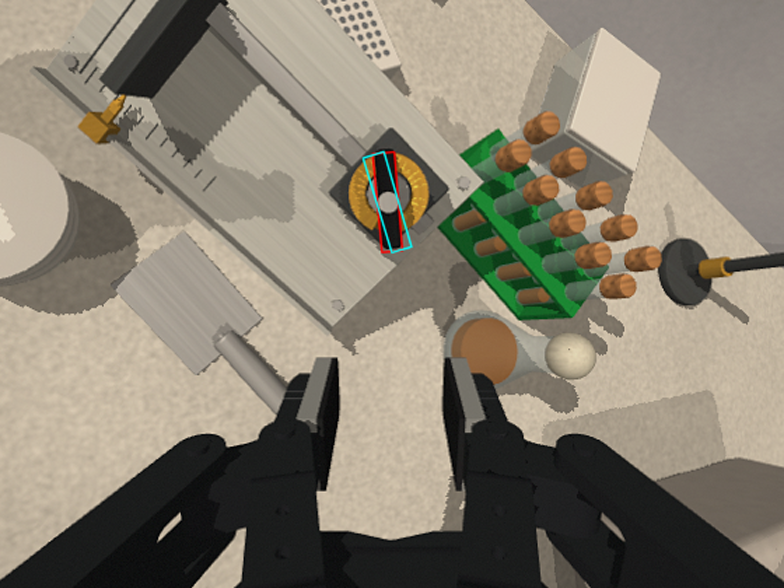

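```bash
python3 - <<'E'
from h import *
from station import *
import cv2
v=load(); k=calibration("wrist"); im=cv2.imread("pics/wrist9.png"); f=4
x0,y0=225,95; c=im[y0:y0+100,x0:x0+110]; big=cv2.resize(c,None,fx=f,fy=f,interpolation=cv2.INTER_CUBIC)
print("t",ctrl.get_obs()["t"])
m=(big.max(2)<38).astype(np.uint8); n,l,st,ce=cv2.connectedComponentsWithStats(m); i=1+np.argmax(st[1:,4]); m=(l==i).astype(np.uint8); m=cv2.morphologyEx(m,cv2.MORPH_CLOSE,np.ones((45,45)))
print(st[i],ce[i])
res=[]
for th in np.arange(.9,1.36,.02):
  for z in(.057,.061):
    for dx in(0,-1,1,2,-2):
     for dy in(0,-1,1,2,-2):
      a=np.pi/2-(th-.6);u=np.array([np.cos(a),np.sin(a),0]);w=np.array([-u[1],u[0],0]);b=np.array([.0288,-.085,z])
      P=np.array([b+s*.028*u+t*.006*w+[0,0,h*.015] for s in(1,-1) for t in(1,-1) for h in(1,-1)])
      q=(proj(k,d2w(v,P))-[x0-dx-.5,y0-dy-.5])*f
      r=np.zeros_like(m); cv2.fillConvexPoly(r,cv2.convexHull(np.int32(q)),1)
      res.append(((r&m).sum()/(r|m).sum(),th,z,dx,dy))
for z in(.057,.061): print([tuple(np.round(a,3)) for a in sorted([e for e in res if e[2]==z],reverse=True)[:4]])
cv2.imwrite("pics/w9m.png",np.hstack([big,cv2.cvtColor(m*255,cv2.COLOR_GRAY2BGR)])[:, :800])
E
```

```text
t 22.05
[ 170   46   67  136 6886] [202.72102817 109.2558815 ]
[(np.float64(0.402), np.float64(1.24), np.float64(0.057), np.float64(-1.0), np.float64(-1.0)), (np.float64(0.402), np.float64(1.3), np.float64(0.057), np.float64(-2.0), np.float64(-1.0)), (np.float64(0.402), np.float64(1.3), np.float64(0.057), np.float64(-2.0), np.float64(-2.0)), (np.float64(0.401), np.float64(1.24), np.float64(0.057), np.float64(-1.0), np.float64(-2.0))]
[(np.float64(0.393), np.float64(1.26), np.float64(0.061), np.float64(-1.0), np.float64(-1.0)), (np.float64(0.392), np.float64(1.26), np.float64(0.061), np.float64(-1.0), np.float64(-2.0)), (np.float64(0.391), np.float64(1.26), np.float64(0.061), np.float64(-2.0), np.float64(-2.0)), (np.float64(0.391), np.float64(1.28), np.float64(0.061), np.float64(-2.0), np.float64(-1.0))]
```

View pics/w9m.png

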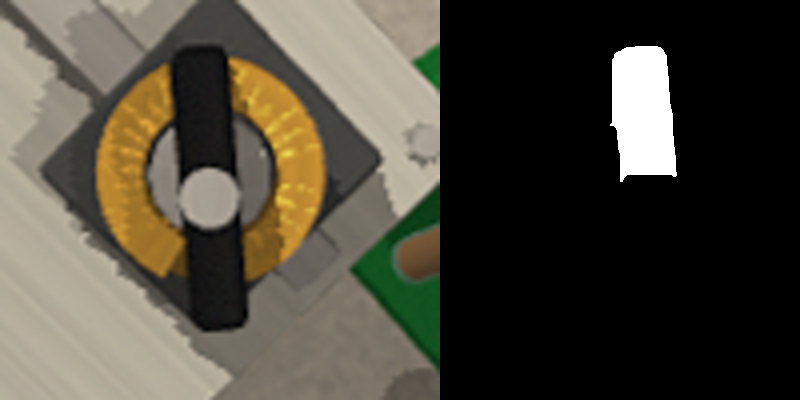

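```bash
python3 - <<'E'
from h import *
from station import *
v=load(); k=calibration("wrist")
for th in(1.1,1.15,1.2,1.25,1.3):
    a=np.pi/2-(th-.6);u=np.array([np.cos(a),np.sin(a),0]);o=[]
    for z in(.072,.057):
        q=proj(k,d2w(v,np.array([.0288,-.085,z])+np.array([[1],[-1]])*.028*u)); d=q[1]-q[0]; o.append(round(float(np.degrees(np.arctan2(d[0],d[1]))),2))
    print(th,o)
E
```

```text
1.1 [16.35, 16.31]
1.15 [13.49, 13.46]
1.2 [10.64, 10.61]
1.25 [7.78, 7.76]
1.3 [4.92, 4.91]
```

```bash
python3 -c "
from station import finish_job
print(finish_job())"
```

```text
the job is handed in; nothing more can be done
None
```

The stop is set at the pointer, the wing knob is locked fully home, and the job is handed in at about 22 s of the 51 s allowed. No verdict came back, so the results below are my own measurements.

- **Stop:** I gripped the plate and slid it left in two moves. After I let go, the wrist picture showed its left face about 0.9 mm short of the pointer tip. The gripper reading while it was still held gave about 0.5 mm short. I did not measure it again after turning the knob, but nothing touched it after that.
- **Click:** With the fingers loose on the wing, I turned the knob back about 46°. The steel cap then sat where a 9 mm drop puts it (row 411; 409 expected dropped, 427 not dropped).
- **Home:** I lowered the fingers 6 mm and turned the knob forward until the wrist torque rose at its stop. The cap matched the home height (row 416; 417 expected). After release, the wing's slope gave about 1.3 rad.
- **Gripper and bystanders:** The gripper was clear of everything at hand-in. None of the bystanders was touched as far as I could see.

**Errors and failed checks:**
- My first deck model had a rotation-order error, which showed up as a false 4° roll. I fixed it before any contact.
- The first grip on the wing was too low and closed on the hub, with about 8 N of force. I raised the fingers 11 mm and gripped again.
- An automatic outline fit of the wing failed, because its mask caught only half the wing. I took the angle from the wing's edges instead.

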